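# Clamp a block blank on the luthier's work board with a cam dowel

## Robot

A 6-joint arm with a two-finger parallel gripper is mounted at the origin on a cart in front of the work surface, level with it; the furniture and walls round the work are solid. World frame = base frame: x ahead of the robot, y to its left, z up, the work surface at z = 0. Lengths are in m, angles in rad, forces in N, time in s.
With the tool pointing down it reaches from about 0.3 to 0.875 m from the base axis. Payload 6.4 kg.
Tool frame: the origin (TCP) lies midway between the tips of the shut fingers; the grasp point (between the pads) lies 19 mm behind it; z points along the fingers, y is the direction in which the jaws open and shut (so a half turn about z gives the same grasp; the last joint's range is limited). The gripper opens to 85 mm and grips with 20 to 120 N. Pads are 22 mm wide; open, the fingers measure 114 mm over their backs; the gripper's body (76 mm by 85 mm) begins 54 mm behind the grasp point. The pads swing forward as they close: fully open they stand 13 mm farther back than shut.
Start: joints at [-1.379, 0.181, 1.607, -0, 1.354, -0.206], TCP at [0.223, -0.53, 0.231] pointing down, gripper open.
Joint ranges: [-2.99, 2.99], [-0.89, 2.07], [0.3, 2.58], [-1.14, 4.28], [0, 2.63], [-3.12, 3.12]. Speed limits (rad/s): [2.57, 2.57, 3.01, 3.14, 3.14, 3.14].

## Interface

Orientations are given as a unit quaternion [w, x, y, z].
In Python, from bench import ctrl, optics, ticket gives the robot as it stands. The module is installed in compiled form; this text tells all that it offers.
- The arm moves only by the tool step_arm, never from a script. Its argument "targets" is text: rows parted by semicolons, each of 6 numbers parted by spaces: the shift along the tool's x, y, z in mm, then the turn, a rotation vector about the tool's x, y, z in rad. In form: dx dy dz rx ry rz; .... A call has 1 to 8 rows; each row is the pose to reach, as a shift and turn from the pose commanded when the call began, along the tool's axes at that moment; what a row does not reach only later rows make up. A row lasts 1/8 s, in which the tool goes at most 62.5 mm and 10.7 degrees, less where a joint would pass 70% of its speed; a pose out of reach is approached as far as the arm can. A call with a gripper value outside its range is refused whole. "grip" is the opening in per cent of the stroke, from 0 (shut) to 100 (fully open), set as the call begins (left out, the last holds). The fingers move at their own pace and stop on an object; the grip force is fixed at half the most. Time passes only in rows, so rows that repeat a pose let the fingers close. It gives the time, the measured TCP pose, the force and the opening at its end, in the units of the state.
- ctrl.get_obs(): the state, without advancing time (a new reading comes with each control period).
- optics.camera(name): name is "scene" or "top" or "wrist"; returns a dict with "image" (420x560x3 uint8, red, green, blue), "mtx" (3x3 intrinsics, pixels), "xyz" and "orientation" of the camera in the world. Camera axes: x right, y up, looking along -z (the intrinsics and any distortion apply to the point x, -y, -z); pixel columns grow to the right and rows downward; lengths in m; the calibration is good to about 2 mm. A picture is of the moment at which its call begins. There is no depth.
- ticket.hand_in(): hands the job in, once; it reports no verdict.
The state is a dict: "time_s": time; "q": joint angles; "dq": joint speeds; "joint_efforts": joint torques, N m; "eef_pos": TCP position; "eef_rot": TCP orientation; "wrist_force": force on the tool from outside, world axes, zero at the start; "torque": the same for the moment, N m; "opening": opening from 0.0 (shut) to 1.0 (fully open).
Only numpy, scipy, OpenCV 4.12 (cv2) and the standard library are available. Lean on these libraries where they do the work, as an engineer would, in place of code of your own. Each camera call takes 0.05 s, during which the arm holds its last target.

## Task

Clamp the small wooden block against the fence of the work board: take the cam clamp out of the peg stand, put its dowel into the board's middle opening, press only lightly and sweep it about until it finds the blind hole hidden underneath, and seat it fully home with its disc down on the board. Then turn it by its handle until the off-centre disc presses the block snugly, but not hard, against the fence, and let go; leave the other things where they are.

Things in the scene. Friction and masses are not known exactly. Their poses are not given: they have to be found in the camera images.
- clamp_board: Work board, fixed on the bench: 160 (x) x 220 (y) x 36 mm, a 10 mm plywood facing (upper face at z = 36) on a 26 mm base. Origin: centre of its underside, z up. A fence strip, 20 mm high and 170 mm long, runs along y near the far (+x) side. Three round 30 mm openings go through the facing, but not the base, at x = -36, y = -60, 0, +60.
- middle_opening (a point): Centre of the middle opening at the facing's upper face. The base's surface is 10 mm below. In it is a vertical blind hole, 13 mm wide, 20 mm deep, hand-bored and not concentric: its centre lies 4 to 5.5 mm off the opening's centre, in any direction. Feel for it; the soft base marks if pressed with more than about 40 N.
- fence_face (a point): Point on the inner face of the fence (the one towards the openings), which has a 5 mm cork lining, mid-length, at the facing's level: x = +29, y = 0, z = 36 in the board's frame. The block goes against it. The lining yields up to 3 mm, with 6 N per mm.
- peg_stand: Drilled wooden offcut, fixed on the bench, 62 x 170 x 34 mm high, with two 15 mm holes, 31 mm deep, at y = -45 and y = +45. Origin: centre of its underside. The cam clamp stands in one hole, the bench dog in the other, either way round.
- cam_clamp: Loose wooden cam clamp, about 0.11 kg, upright. Origin: on the dowel's axis at the underside of its disc, z up; home, it is level with the facing. Disc: 54 mm wide, 16 mm thick, its centre 11 mm off the dowel's axis towards +x. So its reach from the axis towards a flat face is 27 mm + 11 mm x cos(angle between +x and that direction): 38 at most, 16 at least.
- dowel_tip (a point): Centre of the foot of the cam clamp's dowel: 12 mm wide, 28 mm long (z = -28 to 0 of the clamp), the edge of its foot just broken (11.2 mm).
- handle_mid (a point): Middle of the cam clamp's bar handle, on the dowel's axis, 45.5 mm above the origin: 42 mm long (clamp's x), 14 mm thick (y), z = 28 to 63; grip it across its thickness. An 18 mm round neck joins it to the disc. Turned either way so that +x swings towards the fence, the disc pushes the block to the fence and stays locked by friction.
- bench_dog: Loose round wooden bench dog in the other hole of the stand: the same dowel with a plain concentric head 34 mm wide and 18 mm high with a 4 mm boss on top. Origin on its axis at the underside of the head. Leave it in the stand.
- blank: Loose plain wooden block to be clamped, 36 (x) x 40 (y) x 26 mm high, lying on the facing between the middle opening and the fence, up to 2 mm off the fence. Origin: centre of its underside. Its +x face goes against the fence; its origin is then at x = +11 in the board's frame, a little more when pressed; over 60 N would bruise it.
- gouge: Loose gouge, 225 mm long, lying on the bench beyond the board. Leave it.
- thumb_plane: Loose small plane, 60 x 25 x 34 mm, standing on the bench right of the board. Leave it.

How it is judged:
By the outcome, as a careful person would: the job done as asked, in the order asked, and still so for the second after the job is handed in, with the robot touching nothing.
It also fails if it takes over 72 s, if anything falls off the work surface, if the arm or the gripper's body presses on something with over 40 N, if the wrist force passes 120 N, or if a joint passes its speed limit or range.

## Working session

There is one attempt and no reset: what is moved stays moved. The work goes in short steps, Python scripts to look and compute and a tool call to move; the robot and the scene stay as the last step left them, time stands still between calls to the robot, and variables do not carry over. Pictures are saved under pics/ and viewed, and the job is handed in when it is done.

Besides the shell and the picture viewer there is one more tool, called after "Call:" as a command line: name --argument value ..., lists and objects as JSON in quotes. step_arm: Moves the arm, as the interface text tells. Its arguments: {"type":"object","properties":{"targets":{"type":"string"},"grip":{"type":"number"}},"required":["targets"]}

```bash
ls; mkdir -p pics; cat > h.py <<'E'
import numpy as np, cv2
from scipy.spatial.transform import Rotation as R
from bench import ctrl, optics, ticket
def Rq(q): return R.from_quat([q[1],q[2],q[3],q[0]]).as_matrix()
def snap(n,f):
    c=optics.camera(n); cv2.imwrite('pics/'+f+'.png',c['image'][:,:,::-1]); np.savez('pics/'+f+'.npz',**{k:np.array(v) for k,v in c.items()})
    return c
def load(f): return dict(np.load('pics/'+f+'.npz',allow_pickle=True))
def ray(c,u,v):
    d=np.linalg.inv(c['mtx'])@[u,v,1.]; d=np.array([d[0],-d[1],-d[2]]); return np.array(c['xyz']),Rq(c['orientation'])@d
def onz(c,u,v,z):
    o,d=ray(c,u,v); return o+d*(z-o[2])/d[2]
def proj(c,p):
    x=Rq(c['orientation']).T@(np.array(p)-c['xyz']); k=c['mtx']@[x[0],-x[1],-x[2]]; return k[:2]/k[2]
def crop(f,u0,v0,u1,v1,s,out):
    im=cv2.imread('pics/'+f+'.png')[v0:v1,u0:u1]; cv2.imwrite('pics/'+out+'.png',cv2.resize(im,None,fx=s,fy=s,interpolation=cv2.INTER_CUBIC))
def st():
    s=ctrl.get_obs()
    for k in s: print(k,np.round(s[k],4))
E
python3 - <<'E'
from h import *
for n in ['scene','top','wrist']:
    c=snap(n,n+'0'); print(n,[k for k in c],np.round(c['mtx'],1).tolist(),c['xyz'],c['orientation'])
st()
E
```

```text
pics
scene ['image', 'mtx', 'xyz', 'orientation'] [[470.7, 0.0, 275.3], [0.0, 470.7, 214.4], [0.0, 0.0, 1.0]] [0.22871633 0.74778427 1.06172098] [-0.22004165 -0.07615076  0.33034766  0.91468746]
top ['image', 'mtx', 'xyz', 'orientation'] [[404.3, 0.0, 267.9], [0.0, 404.3, 217.3], [0.0, 0.0, 1.0]] [0.45534377 0.00655069 1.07880592] [ 0.71642021  0.03909358 -0.03574655 -0.69565506]
wrist ['image', 'mtx', 'xyz', 'orientation'] [[316.9, 0.0, 282.3], [0.0, 316.9, 214.1], [0.0, 0.0, 1.0]] [ 0.29044479 -0.5015979   0.37326254] [ 0.82427367 -0.12111918  0.08073486 -0.5471608 ]
time_s 0.15
q [-1.3793  0.1814  1.6078  0.      1.3538 -0.2063]
dq [ 0.001  -0.0013 -0.0042 -0.001   0.001  -0.0022]
joint_efforts [ 9.00000e-04 -4.45264e+01 -3.51691e+01 -2.00000e-04  6.00000e-03
  0.00000e+00]
eef_pos [ 0.2227 -0.5297  0.2306]
eef_rot [-7.000e-04  9.803e-01  1.976e-01  0.000e+00]
wrist_force [-0.2549 -0.6645  0.4392]
torque [-0.0018  0.0012  0.0037]
opening 1.0011
```

View pics/scene0.png

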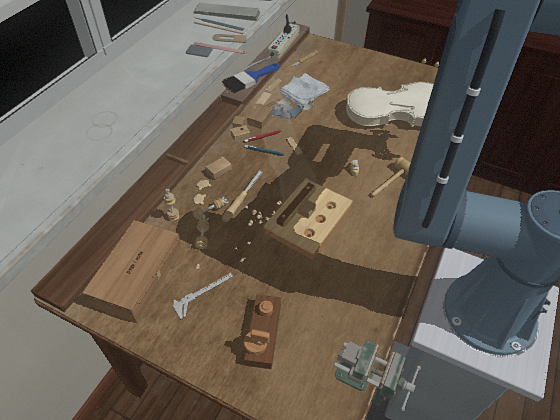

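View pics/top0.png

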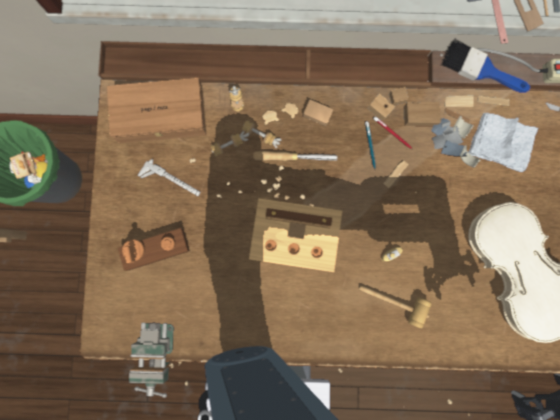

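View pics/wrist0.png

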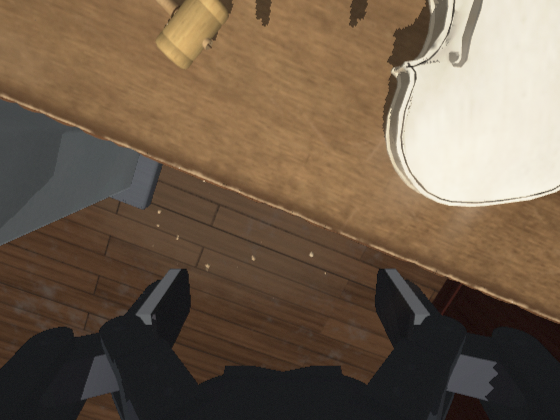

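The top view shows the board near (297,235) and the peg stand near (153,247), with the clamp probably at (133,250) and the dog at (168,243). I'll enlarge both.

```bash
python3 - <<'E'
from h import *
crop('top0',110,215,200,280,8,'t_st'); crop('top0',245,195,345,275,8,'t_bd'); crop('scene0',225,285,295,375,8,'s_st'); crop('scene0',255,170,360,260,7,'s_bd')
E
```

```text
(no output)
```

View pics/t_st.png

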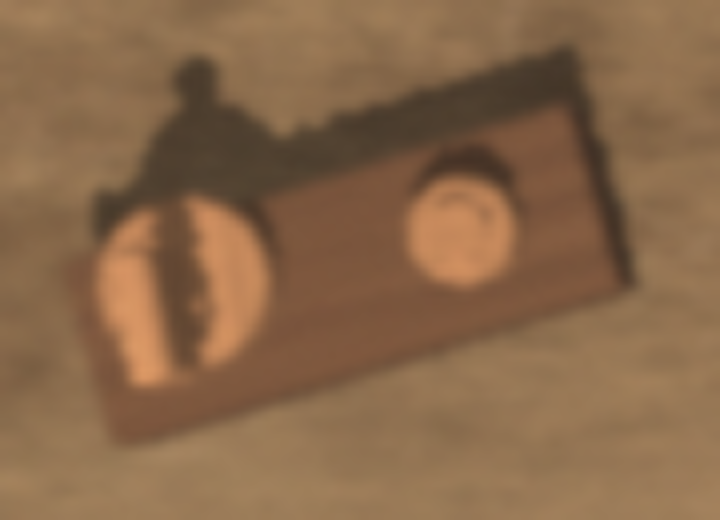

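View pics/t_bd.png

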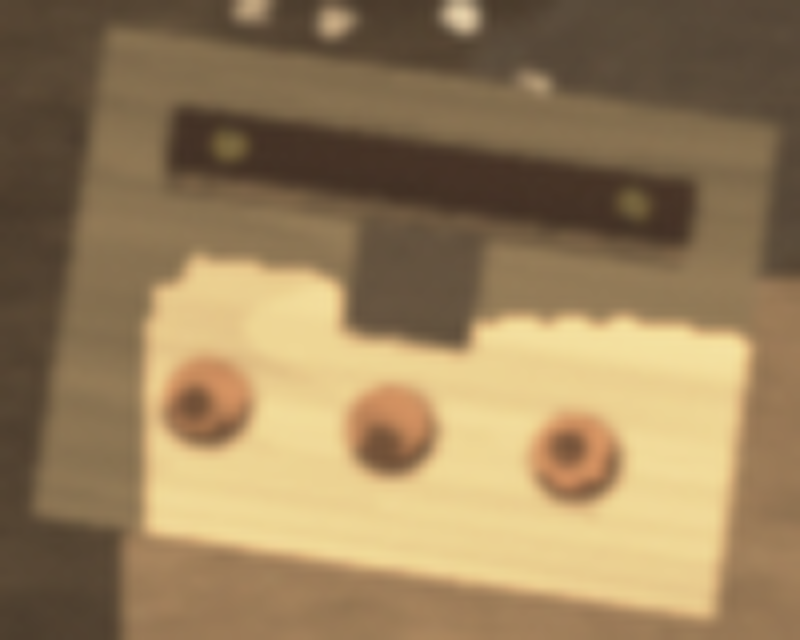

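View pics/s_st.png

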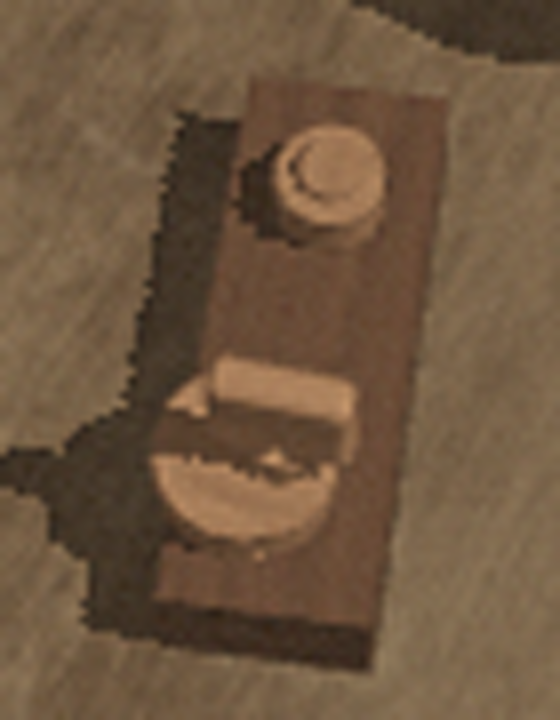

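View pics/s_bd.png

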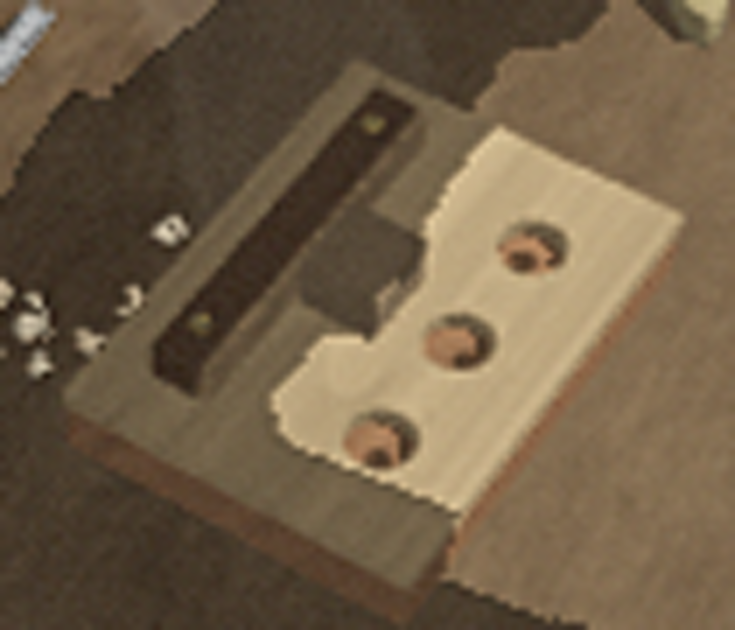

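```bash
cat > m1.py <<'E'
from h import *
T=load('top0');S=load('scene0')
def t_bd(x,y): return (245+(x+.5)/8-.5,195+(y+.5)/8-.5)
def t_st(x,y): return (110+(x+.5)/8-.5,215+(y+.5)/8-.5)
def s_bd(x,y): return (255+(x+.5)/7-.5,170+(y+.5)/7-.5)
def s_st(x,y): return (225+(x+.5)/8-.5,285+(y+.5)/8-.5)
def show(n,c,f,pts,z):
    for p in pts: print(n,p,np.round(onz(c,*f(*p),z)*1000,1)[:2])
show('bdT corners',T,t_bd,[(108,25),(780,128),(718,617),(33,515)],.036)
show('bdT openings',T,t_bd,[(208,402),(392,430),(575,456)],.036)
show('bdS corners',S,s_bd,[(360,60),(685,215),(410,590),(65,398)],.036)
show('bdS openings',S,s_bd,[(533,249),(459,342),(381,440)],.036)
show('stT top corners',T,t_st,[(565,105),(632,288),(118,445),(70,265)],.034)
show('stS top corners',S,s_st,[(250,78),(447,98),(372,628),(155,600)],.034)
show('discT',T,t_st,[(184,285)],.050); show('dogT boss',T,t_st,[(462,230)],.052)
show('discS',S,s_st,[(250,460)],.050); show('dogS',S,s_st,[(330,175)],.052)
show('handle top T',T,t_st,[(125,310),(145,240),(145,385)],.097)
show('handle top S',S,s_st,[(285,388),(215,370),(352,395)],.097)
E
python3 m1.py
```

```text
bdT corners (108, 25) [616.8  40.4]
bdT corners (780, 128) [ 589.3 -178.8]
bdT corners (718, 617) [ 431.3 -160.6]
bdT corners (33, 515) [457.3  59.4]
bdT openings (208, 402) [495.1   4.3]
bdT openings (392, 430) [487.9 -55.1]
bdT openings (575, 456) [ 481.3 -114.1]
bdS corners (360, 60) [ 589.8 -181.8]
bdS corners (685, 215) [ 432.7 -162.3]
bdS corners (410, 590) [457.4  62.7]
bdS corners (65, 398) [616.4  40.7]
bdS openings (533, 249) [ 481.7 -116.2]
bdS openings (459, 342) [489.1 -57. ]
bdS openings (381, 440) [496.5   2.6]
stT top corners (565, 105) [532.6 239.9]
stT top corners (632, 288) [474.2 215.2]
stT top corners (118, 445) [419.1 377.5]
stT top corners (70, 265) [476.2 396.9]
stS top corners (250, 78) [534.9 238.1]
stS top corners (447, 98) [477.3 216.5]
stS top corners (372, 628) [420.7 377.1]
stS top corners (155, 600) [478.9 397.8]
discT (184, 285) [470.6 354.3]
dogT boss (462, 230) [490.6 266.4]
discS (250, 460) [471.2 354.9]
dogS (330, 175) [492.5 265.2]
handle top T (125, 310) [461.9 355.8]
handle top T (145, 240) [483.2 351.1]
handle top T (145, 385) [439.5 348.2]
handle top S (285, 388) [461.3 350.3]
handle top S (215, 370) [481.  354.4]
handle top S (352, 395) [444.  343.8]
```

```bash
cat >> h.py <<'E'
def togo(x,y,z,yaw):
    """shift in mm and turn to reach tcp (mm) pointing down with tool x at yaw"""
    s=ctrl.get_obs(); M=Rq(s['eef_rot']); d=np.array([x,y,z])-np.array(s['eef_pos'])*1000
    t=M.T@d
    cy,sy=np.cos(yaw),np.sin(yaw); N=np.array([[cy,sy,0],[sy,-cy,0],[0,0,-1.]])
    print('shift',np.round(t,1),'rotvec',np.round(R.from_matrix(M.T@N).as_rotvec(),4),'pos',np.round(np.array(s['eef_pos'])*1000,2),'yaw',round(np.arctan2(M[1,0],M[0,0]),4),'F',np.round(s['wrist_force'],2),'t',s['time_s'],'op',round(s['opening'],3))
E
python3 -c "
from h import *
togo(345,-80,230,.4); togo(450,345,200,.4)"
```

```text
shift [ 287.  -367.2    1.2] rotvec [-0.0013 -0.0003 -0.0022] pos [ 222.68 -529.67  230.59] yaw 0.3978 F [-0.25 -0.66  0.44] t 0.15 op 1.001
shift [ 548.4 -718.3   31.7] rotvec [-0.0013 -0.0003 -0.0022] pos [ 222.68 -529.67  230.59] yaw 0.3978 F [-0.25 -0.66  0.44] t 0.15 op 1.001
```

Call:
step_arm --targets "274 -359 0 0 0 0;274 -359 0 0 0 0;274 -359 0 0 0 0;274 -359 0 0 0 0;274 -359 0 0 0 0;274 -359 0 0 0 0;274 -359 0 0 0 0;300 -405 5 0 0 0"

```text
time_s: 1.15
eef_pos: [0.3422, -0.0433, 0.2271]
eef_rot: [0.001, 0.98, 0.197, 0.001]
wrist_force: [1.4, 0.2, 0.6]
opening: 0.998
```

```bash
python3 -c "
from h import *
togo(450,345,200,.4)"
```

```text
shift [ 249.6 -316.4   27. ] rotvec [ 0.0014 -0.0015 -0.0028] pos [342.18 -43.26 227.08] yaw 0.3972 F [1.4  0.23 0.61] t 1.15 op 0.998
```

Call:
step_arm --targets "250 -313 26 0 0 0;250 -313 26 0 0 0;250 -313 26 0 0 0;250 -313 26 0 0 0;250 -313 26 0 0 0;250 -313 26 0 0 0;250 -313 26 0 0 0;250 -313 26 0 0 0"

```text
time_s: 2.15
eef_pos: [0.4506, 0.3417, 0.1997]
eef_rot: [0.0, 0.98, 0.199, -0.001]
wrist_force: [-0.8, -0.6, -0.5]
opening: 1.001
```

```bash
python3 -c "
from h import *
snap('wrist','w1'); togo(462,350,64,.4)"
```

```text
shift [ 14.6  -4.3 135.8] rotvec [ 0.0004  0.0017 -0.0007] pos [450.43 340.52 199.87] yaw 0.3993 F [-1.6  -0.76 -0.32] t 2.2 op 1.002
```

View pics/w1.png

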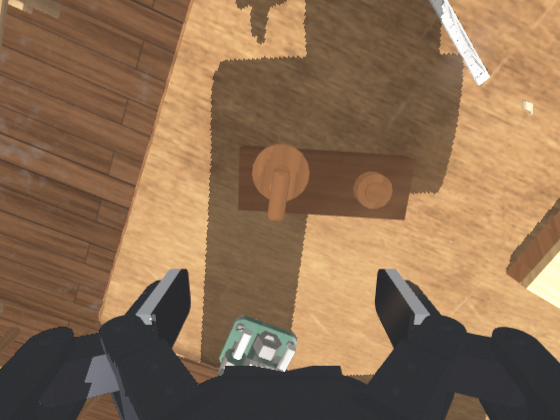

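The wrist view shows the clamp (disc (280,172), handle end (277,215)) and the dog (373,189).

```bash
python3 -c "
from h import *
crop('w1',230,135,330,230,8,'w1c')"
```

```text
(no output)
```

View pics/w1c.png

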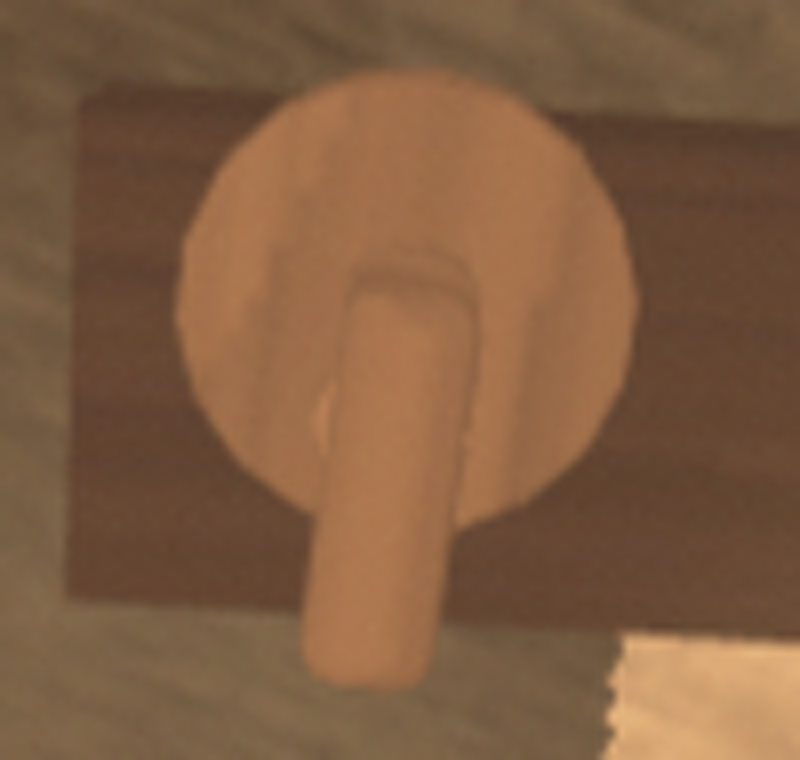

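```bash
python3 - <<'E'
from h import *
W=load('w1'); f=lambda x,y:(230+(x+.5)/8-.5,135+(y+.5)/8-.5)
P=[onz(W,*f(*p),.097)*1000 for p in [(350,285),(478,295),(432,688),(303,678)]]
for p in P: print(np.round(p,1))
a=(P[0]+P[1])/2;b=(P[2]+P[3])/2; print('mid',(a+b)/2,'len',np.linalg.norm(a-b),'yaw',np.arctan2(*(a-b)[[1,0]]),np.linalg.norm(P[0]-P[1]))
print('disc',onz(W,*f(407,300),.050)*1000, np.linalg.norm(onz(W,*f(176,300),.050)-onz(W,*f(638,300),.050)))
m=(a+b)/2
togo(m[0],m[1],64,np.arctan2(*(a-b)[[1,0]]))
E
```

```text
[480.2 361.4  97. ]
[484.1 349.5  97. ]
[445.5 337.9  97. ]
[441.3 350.4  97. ]
mid [462.77828949 349.81292929  97.        ] len 40.37126620958484 yaw 0.28302392325983616 12.465302862703876
disc [473.83122267 352.91701081  50.        ] 0.05351027563676754
shift [ 15.2  -3.8 135.8] rotvec [0.0005 0.0017 0.1163] pos [450.43 340.52 199.87] yaw 0.3993 F [-1.6  -0.76 -0.32] t 2.2 op 1.002
```

Call:
step_arm --targets "15 -4 40 0 0 0.12;15 -4 85 0 0 0.12;15 -4 120 0 0 0.12;15 -4 136 0 0 0.12;15 -4 136 0 0 0.12;15 -4 136 0 0 0.12"

```text
time_s: 2.95
eef_pos: [0.4646, 0.3502, 0.0665]
eef_rot: [-0.0, 0.99, 0.138, 0.001]
wrist_force: [0.7, -0.1, -0.1]
opening: 1.003
```

```bash
python3 -c "
from h import *
snap('wrist','w2'); togo(462.5,350,64,.28)"
```

```text
shift [-2.2 -0.3  2.6] rotvec [-0.0005 -0.0032 -0.0024] pos [464.65 350.32  66.6 ] yaw 0.2776 F [0.13 0.52 0.1 ] t 3.0 op 0.998
```

View pics/w2.png

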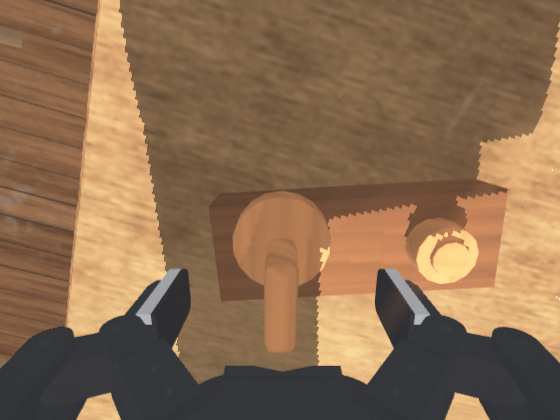

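Handle sits centred between the fingers (column 280). I'll correct slightly and close.

Call:
step_arm --targets "-2 0 3 0 0 0;-2 0 3 0 0 0;-2 0 3 0 0 0;-2 0 3 0 0 0;-2 0 3 0 0 0;-2 0 3 0 0 0;-2 0 3 0 0 0;-2 0 3 0 0 0" --grip 0

```text
time_s: 4.0
eef_pos: [0.4615, 0.3495, 0.0619]
eef_rot: [-0.0, 0.99, 0.138, 0.0]
wrist_force: [-0.7, -0.9, 5.3]
opening: 0.157
```

```bash
python3 -c "
from h import *
togo(462.5,350,64,.28); print(ctrl.get_obs()['torque'])"
```

```text
shift [ 1.1 -0.3 -2.1] rotvec [-0.0001 -0.0004 -0.0022] pos [461.54 349.46  61.94] yaw 0.2778 F [-0.72 -0.89  5.25] t 4.0 op 0.157
[-0.01759262  0.1355966  -0.0097765 ]
```

Call:
step_arm --targets "0 0 -15 0 0 0;0 0 -45 0 0 0;0 0 -80 0 0 0;0 0 -80 0 0 0;0 0 -80 0 0 0"

```text
time_s: 4.62
eef_pos: [0.4608, 0.3491, 0.1411]
eef_rot: [0.0, 0.99, 0.138, -0.001]
wrist_force: [-0.2, -0.8, -0.9]
opening: 0.155
```

```bash
python3 -c "
from h import *
togo(487.5,-55.5,120,2.4); snap('wrist','w3');snap('top','t3')"
```

```text
shift [-85.2 396.4  21.3] rotvec [-1.0000e-03  9.0000e-04 -2.1222e+00] pos [460.8  349.06 141.07] yaw 0.2778 F [-0.15 -0.8  -0.87] t 4.625 op 0.155
```

View pics/w3.png

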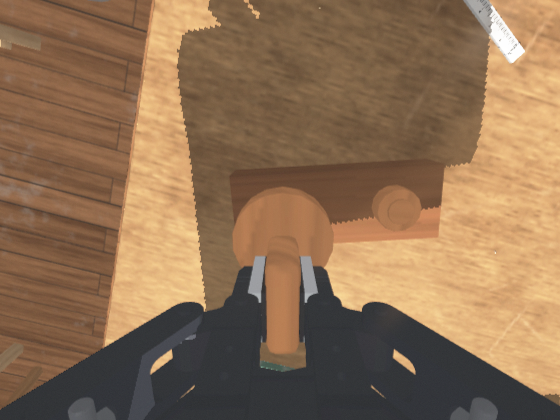

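View pics/t3.png

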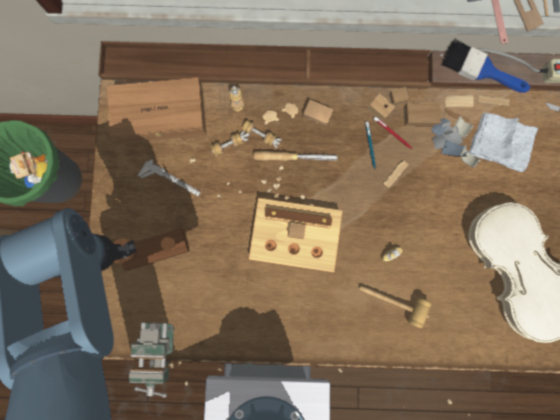

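```bash
python3 -c "
from h import *
crop('t3',245,195,345,275,8,'t3b');crop('t3',275,215,325,262,16,'t3c')"
```

```text
(no output)
```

View pics/t3b.png

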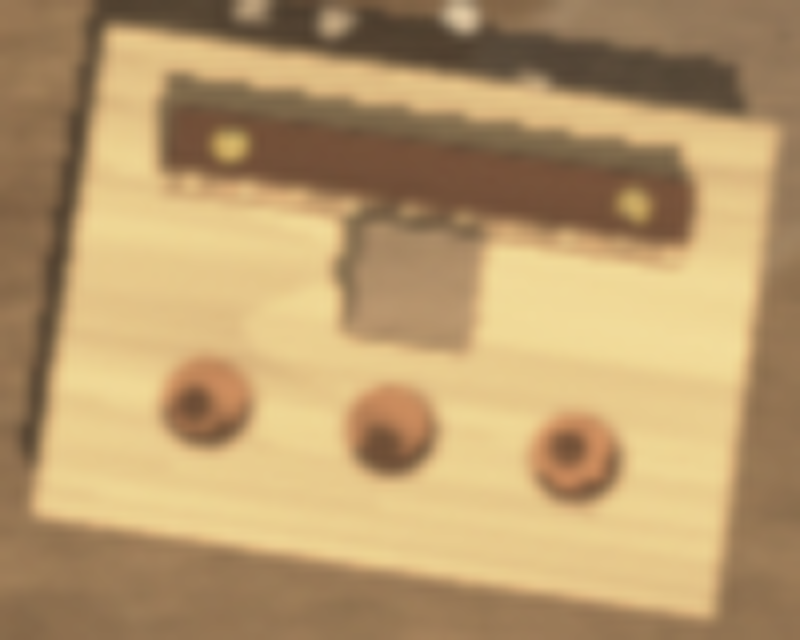

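View pics/t3c.png

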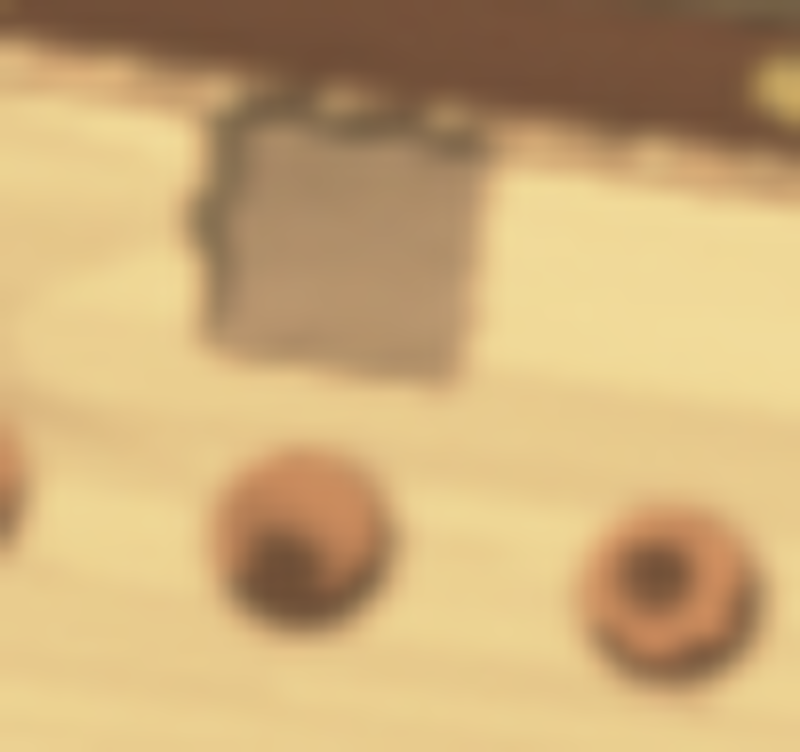

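```bash
python3 -c "
from h import *
togo(540,-103,142,2.4)
T=load('t3'); f=lambda x,y:(275+(x+.5)/16-.5,215+(y+.5)/16-.5)
print(onz(T,*f(303,541),.036)*1000, onz(T,*f(284,565),.026)*1000)
g=lambda x,y:(245+(x+.5)/8-.5,195+(y+.5)/8-.5)
for p in [(362,218),(485,235),(468,352),(343,333)]: print('blank',onz(T,*g(*p),.062)*1000)
"
```

```text
shift [-47.2 456.4  -1.6] rotvec [-0.0028  0.0022 -2.1222] pos [460.29 348.81 140.08] yaw 0.2778 F [ 0.02  0.12 -1.96] t 4.725 op 0.153
[487.77669861 -54.8755455   36.        ] [484.11329866 -52.47255187  26.        ]
blank [553.52714273 -42.58375197  62.        ]
blank [549.27664373 -81.49841367  62.        ]
blank [512.20722197 -76.89114706  62.        ]
blank [517.02726146 -37.47754627  62.        ]
```

Call:
step_arm --targets "-20 60 0 0 0 -0.18;-40 115 0 0 0 -0.36;-50 170 0 0 0 -0.54;-50 225 0 0 0 -0.72;-50 280 0 0 0 -0.90;-48 330 0 0 0 -1.08;-48 380 0 0 0 -1.26;-48 430 0 0 0 -1.44"

```text
time_s: 5.72
eef_pos: [0.5326, -0.0789, 0.1403]
eef_rot: [-0.001, 0.671, 0.741, -0.0]
wrist_force: [1.2, -0.2, -0.0]
opening: 0.158
```

```bash
python3 -c "
from h import *
togo(540,-103,142,2.4)"
```

```text
shift [-24.7   5.   -1.7] rotvec [-0.0016 -0.0018 -0.7303] pos [532.57 -78.88 140.33] yaw 1.6697 F [ 1.2  -0.22 -0.  ] t 5.725 op 0.158
```

Call:
step_arm --targets "-25 3 0 0 0 -0.18;-25 3 0 0 0 -0.36;-25 3 0 0 0 -0.54;-25 3 0 0 0 -0.72;-25 3 0 0 0 -0.72"

```text
time_s: 6.35
eef_pos: [0.5376, -0.1017, 0.1403]
eef_rot: [-0.001, 0.371, 0.929, 0.0]
wrist_force: [-1.4, 0.1, -1.4]
opening: 0.155
```

```bash
python3 -c "
from h import *
snap('wrist','w4'); togo(488,-55,100,2.4)"
```

```text
shift [68.2 -0.5 40.7] rotvec [-0.0007 -0.0019 -0.0198] pos [ 537.8  -101.71  140.55] yaw 2.3802 F [-0.32 -0.02 -1.12] t 6.4 op 0.157
```

View pics/w4.png

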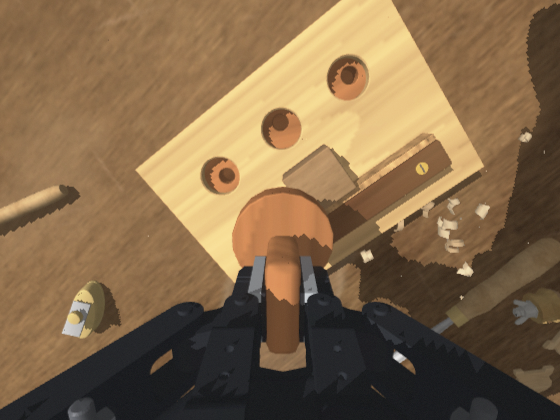

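```bash
python3 -c "
from h import *
crop('w4',195,60,385,210,4,'w4a');crop('w4',255,100,310,155,14,'w4b')"
```

```text
(no output)
```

View pics/w4a.png

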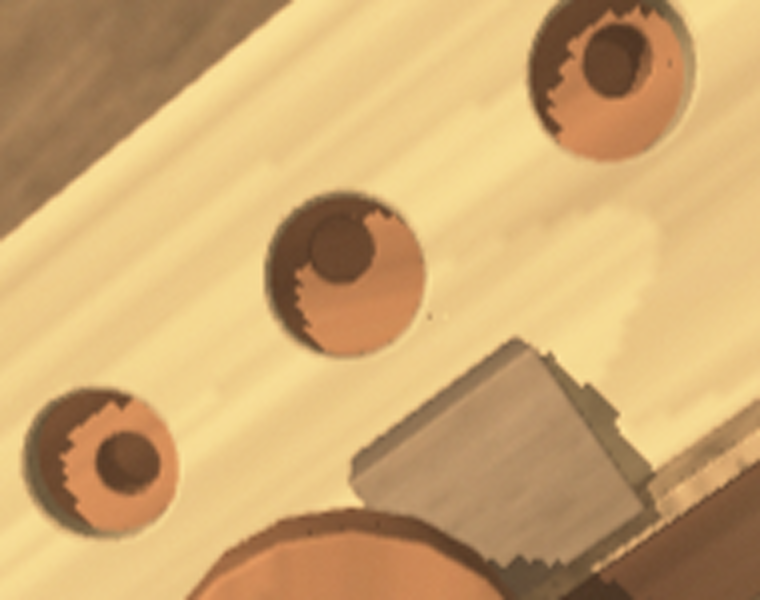

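View pics/w4b.png

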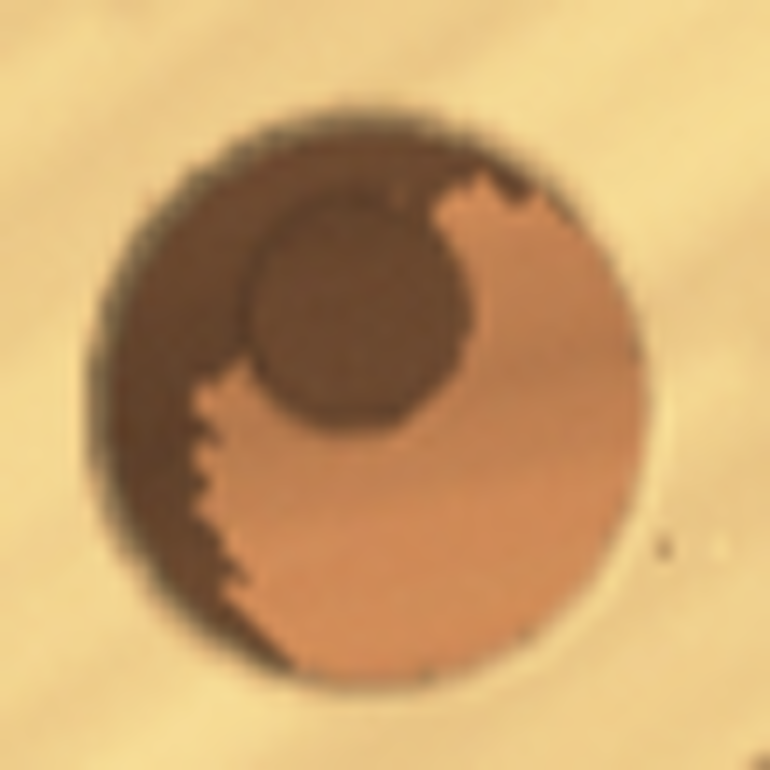

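```bash
python3 - <<'E'
from h import *
W=load('w4'); f=lambda x,y:(255+(x+.5)/14-.5,100+(y+.5)/14-.5)
o=onz(W,*f(368,400),.036)*1000; h=onz(W,*f(358,313),.026)*1000
d=(h-o)[:2]; c,s=np.cos(-.121),np.sin(-.121); 
print('open',o,'hole',h,'diff',d,np.linalg.norm(d),'board frame',[c*d[0]+s*d[1],-s*d[0]+c*d[1]])
g=lambda x,y:(195+(x+.5)/4-.5,60+(y+.5)/4-.5)
for p in [(612,78),(345,273),(101,462)]: print(onz(W,*g(*p),.036)*1000)
for p in [(520,350),(352,482),(650,508)]: print('blank top',onz(W,*g(*p),.062)*1000)
togo(488,-55,100,2.4)
E
```

```text
open [488.39653509 -56.97205405  36.        ] hole [484.78459022 -54.3800824   26.        ] diff [-3.61194487  2.59197165] 4.445724102642185 board frame [np.float64(-3.898399695807232), np.float64(2.1370406193013145)]
[496.81884114   1.56809646  36.        ]
[488.30192322 -56.82650987  36.        ]
[ 481.31731691 -116.30201821   36.        ]
blank top [517.75075177 -43.26085074  62.        ]
blank top [514.56707152 -79.89361921  62.        ]
blank top [554.35609252 -44.68289302  62.        ]
shift [68.2 -0.5 40.7] rotvec [-0.0007 -0.0019 -0.0198] pos [ 537.8  -101.71  140.55] yaw 2.3802 F [-0.32 -0.02 -1.12] t 6.4 op 0.157
```

```bash
python3 -c "
from h import *
crop('w4',230,180,335,365,4,'w4h')"
```

```text
(no output)
```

View pics/w4h.png

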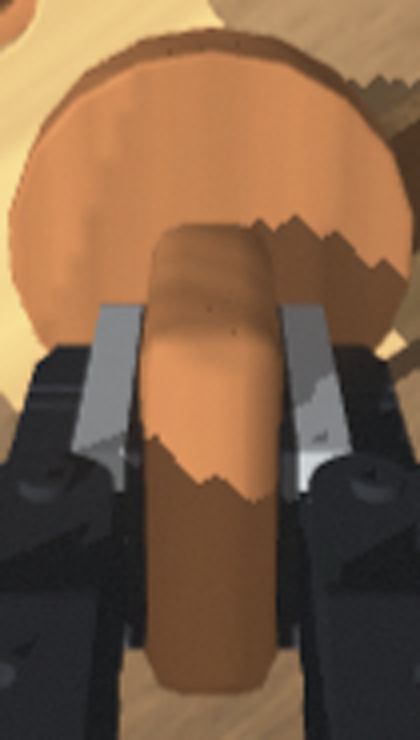

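```bash
python3 - <<'E'
from h import *
W=load('w4'); g=lambda x,y:(230+(x+.5)/4-.5,180+(y+.5)/4-.5)
p=np.array([537.8,-101.71,140.55]); M=Rq(ctrl.get_obs()['eef_rot'])
for q,z in [((212,335),35),((210,690),35),((212,50),-12),((10,225),-12),((410,225),-12)]:
    P=onz(W,*g(*q),(p[2]+z)/1000)*1000; print(q,np.round(M.T@(P-p),1))
E
```

```text
(212, 335) [ 21.9  -0.3 -35. ]
(210, 690) [-17.8  -0.3 -35. ]
(212, 50) [38.3 -0.3 12.1]
(10, 225) [ 14.9 -26.5  12. ]
(410, 225) [15.  25.6 12. ]
```

```bash
python3 -c "
from h import *
togo(485.6,-54.9,90,2.4)"
```

```text
shift [70.  -2.1 50.7] rotvec [-0.0007 -0.0019 -0.0198] pos [ 537.8  -101.71  140.55] yaw 2.3802 F [-0.32 -0.02 -1.12] t 6.4 op 0.157
```

Call:
step_arm --targets "50 -2 0 0 0 -0.02;70 -2 15 0 0 -0.02;70 -2 40 0 0 -0.02;70 -2 45 0 0 -0.02;70 -2 45 0 0 -0.02;70 -2 45 0 0 -0.02"

```text
time_s: 7.15
eef_pos: [0.487, -0.0557, 0.0975]
eef_rot: [0.001, 0.361, 0.933, 0.0]
wrist_force: [0.0, -0.9, -1.2]
opening: 0.158
```

```bash
python3 -c "
from h import *
togo(485.6,-54.9,82,2.4); togo(485.6,-54.9,82,2.4)"
```

```text
shift [ 1.6 -0.4 15.5] rotvec [0.0005 0.0013 0.0031] pos [487.04 -55.71  97.46] yaw 2.4031 F [ 0.04 -0.92 -1.2 ] t 7.15 op 0.158
shift [ 1.6 -0.4 15.5] rotvec [0.0005 0.0013 0.0031] pos [487.04 -55.71  97.46] yaw 2.4031 F [ 0.04 -0.92 -1.2 ] t 7.15 op 0.158
```

Call:
step_arm --targets "1 0 4 0 0 0;1.5 0 8 0 0 0;1.5 0 10 0 0 0;1.5 0 11 0 0 0;1.5 0 11 0 0 0;1.5 0 11 0 0 0;1.5 0 11 0 0 0;1.5 0 11 0 0 0"

```text
time_s: 8.15
eef_pos: [0.4852, -0.0543, 0.0857]
eef_rot: [0.0, 0.36, 0.933, 0.0]
wrist_force: [0.4, -0.9, -1.2]
opening: 0.154
```

```bash
python3 -c "
from h import *
togo(485.6,-54.9,82,2.4)"
```

```text
shift [-0.7 -0.2  3.7] rotvec [0.0001 0.0001 0.004 ] pos [485.18 -54.28  85.72] yaw 2.404 F [ 0.35 -0.88 -1.18] t 8.15 op 0.154
```

Call:
step_arm --targets "-0.5 0 1.5 0 0 0;-0.5 0 3 0 0 0;-0.5 0 4 0 0 0;-0.5 0 5 0 0 0;-0.5 0 5 0 0 0;-0.5 0 5 0 0 0"

```text
time_s: 8.9
eef_pos: [0.4855, -0.0546, 0.0807]
eef_rot: [0.0, 0.36, 0.933, -0.0]
wrist_force: [0.6, 0.5, -1.3]
opening: 0.156
```

```bash
python3 -c "
from h import *
togo(485.6,-54.9,82,2.4)"
```

```text
shift [-0.2 -0.1 -1.3] rotvec [0.     0.0001 0.004 ] pos [485.51 -54.64  80.66] yaw 2.404 F [ 0.58  0.5  -1.27] t 8.9 op 0.156
```

No force yet at 80.7; I'll go on down in small steps.

Call:
step_arm --targets "0 0 0.7 0 0 0;0 0 1.4 0 0 0;0 0 2 0 0 0;0 0 2 0 0 0"

```text
time_s: 9.4
eef_pos: [0.4854, -0.0546, 0.0785]
eef_rot: [-0.0, 0.36, 0.933, 0.0]
wrist_force: [-0.2, 0.4, -2.0]
opening: 0.15
```

```bash
python3 -c "
from h import *
togo(485.6,-54.9,82,2.4);print(ctrl.get_obs()['torque'])"
```

```text
shift [-0.3 -0.1 -3.5] rotvec [-0.     -0.0002  0.004 ] pos [485.42 -54.59  78.55] yaw 2.404 F [-0.23  0.36 -2.05] t 9.4 op 0.15
[ 0.02617007 -0.02110306  0.00790472]
```

Call:
step_arm --targets "0 0 1 0 0 0;0 0 2 0 0 0;0 0 3 0 0 0;0 0 3 0 0 0;0 0 3 0 0 0"

```text
time_s: 10.02
eef_pos: [0.4855, -0.0546, 0.0757]
eef_rot: [0.0, 0.36, 0.933, -0.0]
wrist_force: [-0.0, 0.3, -1.5]
opening: 0.158
```

```bash
python3 -c "
from h import *
togo(485.6,-54.9,82,2.4);print(ctrl.get_obs()['torque'])"
```

```text
shift [-0.3 -0.2 -6.3] rotvec [0.    0.    0.004] pos [485.51 -54.61  75.65] yaw 2.404 F [-0.01  0.34 -1.47] t 10.025 op 0.158
[-0.03980079  0.02652151 -0.04427505]
```

Call:
step_arm --targets "0 0 1.5 0 0 0;0 0 3 0 0 0;0 0 4.5 0 0 0;0 0 6 0 0 0;0 0 7.5 0 0 0;0 0 8.5 0 0 0;0 0 9 0 0 0;0 0 9 0 0 0"

```text
time_s: 11.02
eef_pos: [0.4855, -0.0546, 0.0666]
eef_rot: [-0.0, 0.36, 0.933, 0.0]
wrist_force: [-0.7, -0.2, -1.5]
opening: 0.152
```

```bash
python3 -c "
from h import *
togo(485.6,-54.9,82,2.4);print(ctrl.get_obs()['torque'])"
```

```text
shift [ -0.3  -0.1 -15.4] rotvec [ 0.    -0.     0.004] pos [485.48 -54.6   66.61] yaw 2.404 F [-0.67 -0.19 -1.45] t 11.025 op 0.152
[-0.02665869  0.00551631  0.04511002]
```

Nothing touches yet. Now the last few millimetres, until the disc meets the board.

Call:
step_arm --targets "0 0 0.5 0 0 0;0 0 1 0 0 0;0 0 1.5 0 0 0;0 0 2 0 0 0;0 0 2 0 0 0"

```text
time_s: 11.65
eef_pos: [0.4855, -0.0546, 0.0646]
eef_rot: [-0.0, 0.36, 0.933, -0.0]
wrist_force: [-0.4, -0.0, -1.1]
opening: 0.153
```

```bash
python3 -c "
from h import *
togo(485.6,-54.9,82,2.4)"
```

```text
shift [ -0.3  -0.1 -17.4] rotvec [-0.     -0.      0.0041] pos [485.46 -54.6   64.59] yaw 2.4041 F [-0.37 -0.02 -1.05] t 11.65 op 0.153
```

Call:
step_arm --targets "0 0 0.4 0 0 0;0 0 0.8 0 0 0;0 0 1.2 0 0 0;0 0 1.2 0 0 0"

```text
time_s: 12.15
eef_pos: [0.4856, -0.0546, 0.064]
eef_rot: [0.0, 0.36, 0.933, -0.0]
wrist_force: [-1.8, 0.7, 5.7]
opening: 0.158
```

```bash
python3 -c "
from h import *
togo(485.6,-54.9,82,2.4); snap('wrist','w5');snap('scene','s5')
crop('s5',255,150,375,260,6,'s5c')"
```

```text
shift [ -0.2  -0.2 -18. ] rotvec [-0.0001  0.      0.0042] pos [485.57 -54.63  63.96] yaw 2.4042 F [-1.84  0.72  5.71] t 12.15 op 0.158
```

View pics/s5c.png

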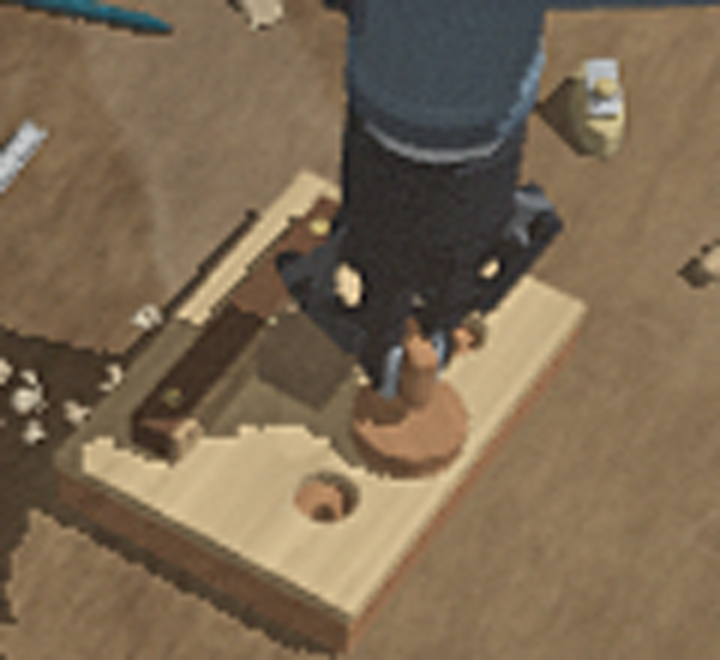

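View pics/w5.png

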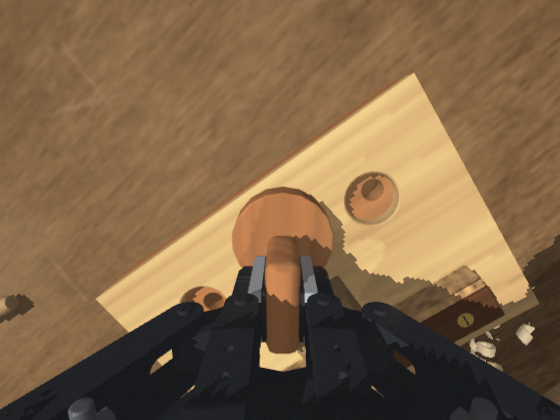

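Seated: contact came at TCP z = 64.0, where it was expected, with about 7 N. I'll ease off 0.5 mm and start turning about the dowel axis.

Call:
step_arm --targets "0 -0.2 -0.5 0 0 0.17;0.1 -0.4 -0.5 0 0 0.34;0.15 -0.6 -0.5 0 0 0.51;0.25 -0.7 -0.5 0 0 0.65;0.25 -0.7 -0.5 0 0 0.65;0.25 -0.7 -0.5 0 0 0.65"

```text
time_s: 13.0
eef_pos: [0.4849, -0.055, 0.064]
eef_rot: [0.0, 0.638, 0.77, 0.0]
wrist_force: [0.5, 0.0, 0.5]
opening: 0.156
```

```bash
python3 -c "
from h import *
togo(485.6,-54.9,64,1.1);print(ctrl.get_obs()['torque'])"
```

```text
shift [-0.   0.7 -0. ] rotvec [3.000e-04 0.000e+00 6.567e-01] pos [484.94 -54.98  64.  ] yaw 1.7567 F [0.49 0.01 0.54] t 13.0 op 0.156
[0.06265279 0.04388927 0.02058531]
```

Call:
step_arm --targets "0 -0.2 0 0 0 0.17;0.1 -0.4 0 0 0 0.34;0.15 -0.6 0 0 0 0.51;0.25 -0.7 0 0 0 0.62;0.25 -0.7 0 0 0 0.62;0.25 -0.7 0 0 0 0.62"

```text
time_s: 13.75
eef_pos: [0.4842, -0.0548, 0.064]
eef_rot: [0.0, 0.843, 0.538, 0.0]
wrist_force: [-0.5, -0.3, 0.9]
opening: 0.154
```

```bash
python3 -c "
from h import *
togo(485.6,-54.9,64,1.1);print(ctrl.get_obs()['torque']);snap('top','t6');snap('scene','s6')
crop('t6',245,195,345,275,8,'t6b');crop('s6',255,150,375,260,6,'s6c')"
```

```text
shift [ 0.6  1.3 -0. ] rotvec [ 0.0001 -0.      0.0371] pos [484.15 -54.84  63.99] yaw 1.1371 F [-0.46 -0.28  0.9 ] t 13.75 op 0.154
[-0.02087643  0.03589367  0.07153296]
```

View pics/s6c.png

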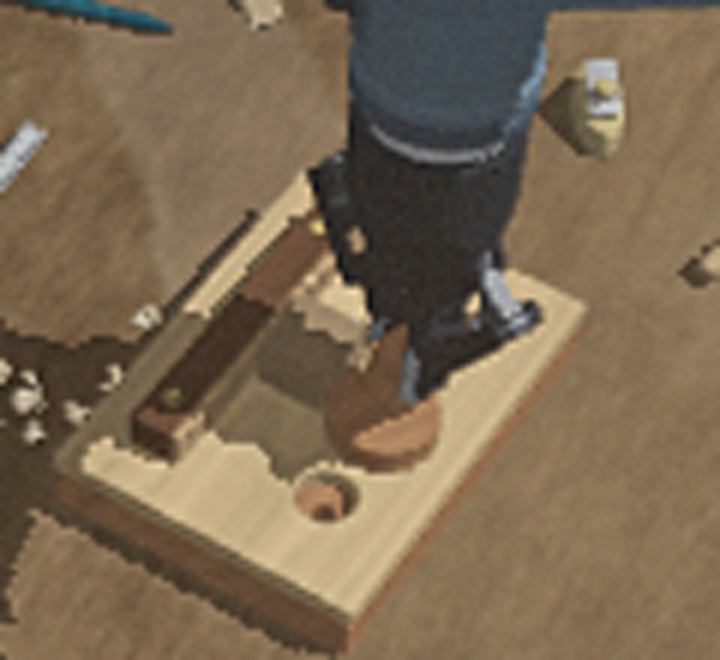

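View pics/t6b.png

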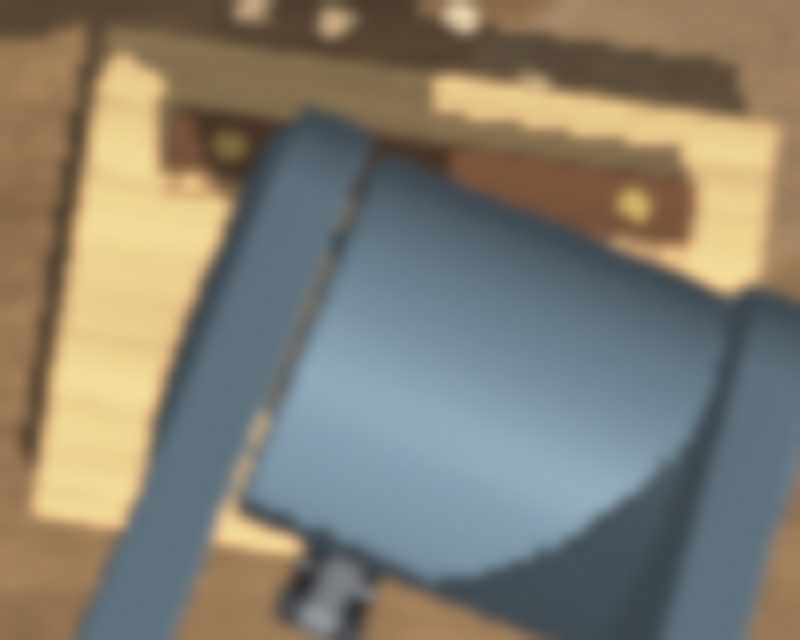

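```bash
cat >> h.py <<'E'
def avg(n=8):
    F=[];Q=[]
    for i in range(n):
        optics.camera('wrist'); s=ctrl.get_obs(); F.append(s['wrist_force']);Q.append(s['torque'])
    M=Rq(s['eef_rot'])
    a=np.arctan2(M[1,0],M[0,0])+.121; m=np.mean(F,0)
    print('t',s['time_s'],'a deg',round(np.degrees(a),1),'F',np.round(m,2),'sd',np.round(np.std(F,0)/n**.5,2),'Fboard x,y',np.round([m[0]*.9927-m[1]*.1207,m[0]*.1207+m[1]*.9927],2),'Tq',np.round(np.mean(Q,0),3),'sd',np.round(np.std(Q,0)/n**.5,3),'pos',np.round(np.array(s['eef_pos'])*1000,2))
E
python3 -c "
from h import *
avg()"
```

```text
t 14.25 a deg 71.9 F [-0.17 -0.07  0.86] sd [0.18 0.09 0.21] Fboard x,y [-0.16 -0.09] Tq [-0.031  0.017  0.022] sd [0.007 0.008 0.011] pos [484.15 -54.87  63.97]
```

Call:
step_arm --targets "0 -0.1 0 0 0 0.06;0 -0.1 0 0 0 0.1;0 -0.1 0 0 0 0.1"

```text
time_s: 14.62
eef_pos: [0.484, -0.0548, 0.064]
eef_rot: [0.0, 0.869, 0.494, 0.0]
wrist_force: [0.0, -0.7, 1.4]
opening: 0.156
```

```bash
python3 -c "
from h import *
avg()"
```

```text
t 15.025 a deg 66.2 F [-0.32 -0.05  1.38] sd [0.13 0.17 0.13] Fboard x,y [-0.31 -0.09] Tq [-0.024  0.048  0.003] sd [0.013 0.007 0.017] pos [484.04 -54.8   63.97]
```

Call:
step_arm --targets "0 -0.1 0 0 0 0.05;0 -0.1 0 0 0 0.09;0 -0.1 0 0 0 0.09"

```text
time_s: 15.4
eef_pos: [0.484, -0.0548, 0.064]
eef_rot: [0.0, 0.891, 0.455, 0.0]
wrist_force: [-0.3, 1.0, 2.4]
opening: 0.153
```

```bash
python3 -c "
from h import *
avg()"
```

```text
t 15.8 a deg 61.0 F [-0.08 -0.01  2.16] sd [0.13 0.16 0.13] Fboard x,y [-0.08 -0.02] Tq [-0.018  0.066  0.004] sd [0.008 0.009 0.013] pos [483.95 -54.75  63.95]
```

Call:
step_arm --targets "0 -0.1 0 0 0 0.04;0 -0.1 0 0 0 0.07;0 -0.1 0 0 0 0.07"

```text
time_s: 16.18
eef_pos: [0.4839, -0.0547, 0.064]
eef_rot: [0.0, 0.906, 0.423, 0.0]
wrist_force: [-0.8, -0.5, 3.6]
opening: 0.154
```

```bash
python3 -c "
from h import *
avg()"
```

```text
t 16.575 a deg 57.0 F [-0.22  0.44  3.02] sd [0.13 0.19 0.2 ] Fboard x,y [-0.27  0.41] Tq [ 0.033  0.074 -0.034] sd [0.013 0.01  0.01 ] pos [483.88 -54.69  63.97]
```

Call:
step_arm --targets "0 -0.1 -0.3 0 0 0.03;0 -0.1 -0.3 0 0 0.05;0 -0.1 -0.3 0 0 0.05"

```text
time_s: 16.95
eef_pos: [0.4836, -0.0546, 0.064]
eef_rot: [-0.0, 0.916, 0.4, -0.0]
wrist_force: [0.5, -0.6, -1.4]
opening: 0.153
```

```bash
python3 -c "
from h import *
avg();snap('wrist','w7');snap('scene','s7');crop('s7',255,150,375,260,6,'s7c')"
```

```text
t 17.35 a deg 54.2 F [ 0.77  0.2  -1.82] sd [0.1  0.14 0.11] Fboard x,y [0.74 0.29] Tq [-0.058 -0.171 -0.017] sd [0.02  0.011 0.008] pos [483.66 -54.52  64.13]
```

View pics/w7.png

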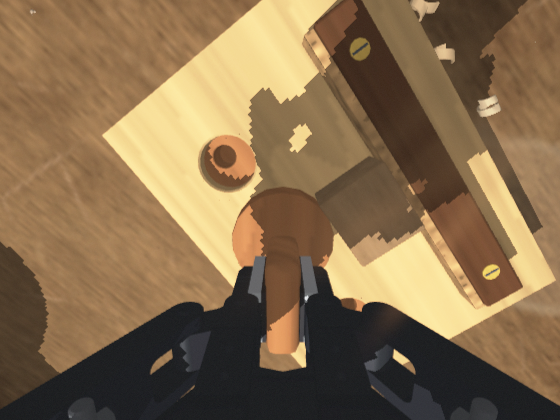

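View pics/s7c.png

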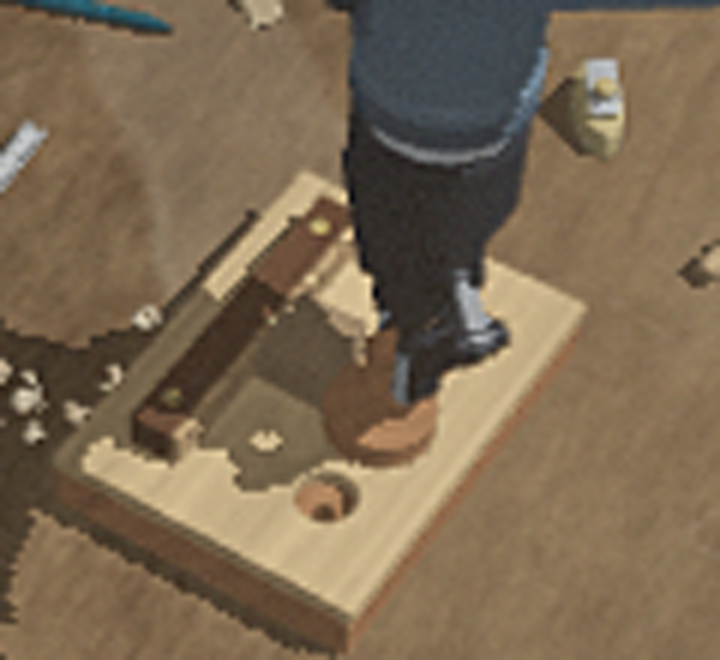

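```bash
python3 -c "
from h import *
crop('w7',300,140,450,280,5,'w7c')"
```

```text
(no output)
```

View pics/w7c.png

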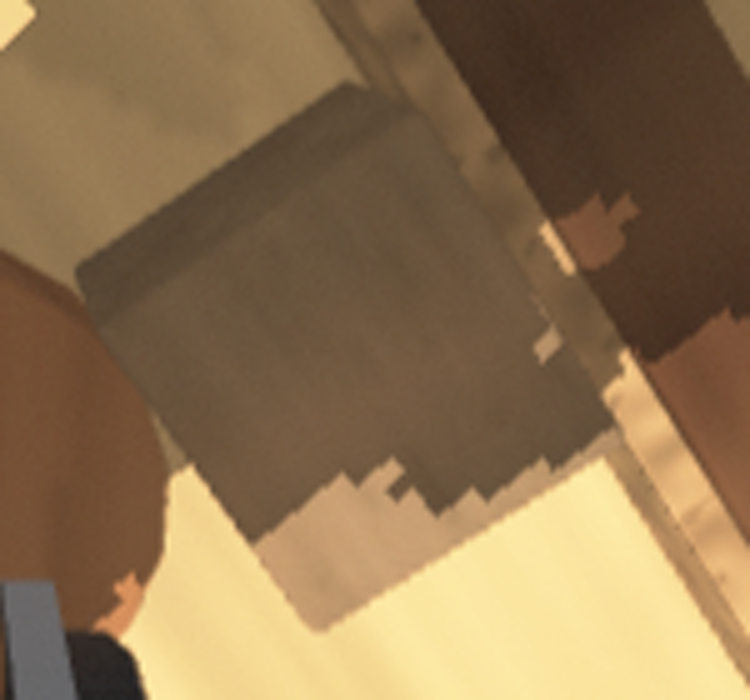

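Call:
step_arm --targets "0 -0.1 0.1 0 0 0.03;0 -0.1 0.1 0 0 0.06;0 -0.1 0.1 0 0 0.06"

```text
time_s: 17.82
eef_pos: [0.4836, -0.0545, 0.0641]
eef_rot: [-0.0, 0.928, 0.373, -0.0]
wrist_force: [0.4, 0.0, -1.5]
opening: 0.155
```

```bash
python3 -c "
from h import *
avg()"
```

```text
t 18.225 a deg 50.7 F [ 0.35 -0.35 -1.12] sd [0.15 0.12 0.18] Fboard x,y [ 0.39 -0.3 ] Tq [-0.01  -0.014  0.011] sd [0.012 0.009 0.012] pos [483.64 -54.53  64.11]
```

Call:
step_arm --targets "0 -0.1 0 0 0 0.03;0 -0.1 0 0 0 0.06;0 -0.1 0 0 0 0.06"

```text
time_s: 18.6
eef_pos: [0.4836, -0.0544, 0.0641]
eef_rot: [-0.0, 0.939, 0.345, -0.0]
wrist_force: [0.6, -0.1, -1.0]
opening: 0.15
```

```bash
python3 -c "
from h import *
avg();snap('wrist','w8');crop('w8',300,140,450,280,5,'w8c')"
```

```text
t 19.0 a deg 47.3 F [ 0.09 -0.02 -1.11] sd [0.2  0.12 0.13] Fboard x,y [ 0.09 -0.  ] Tq [-0.007 -0.046  0.014] sd [0.011 0.012 0.011] pos [483.6  -54.48  64.12]
```

View pics/w8c.png

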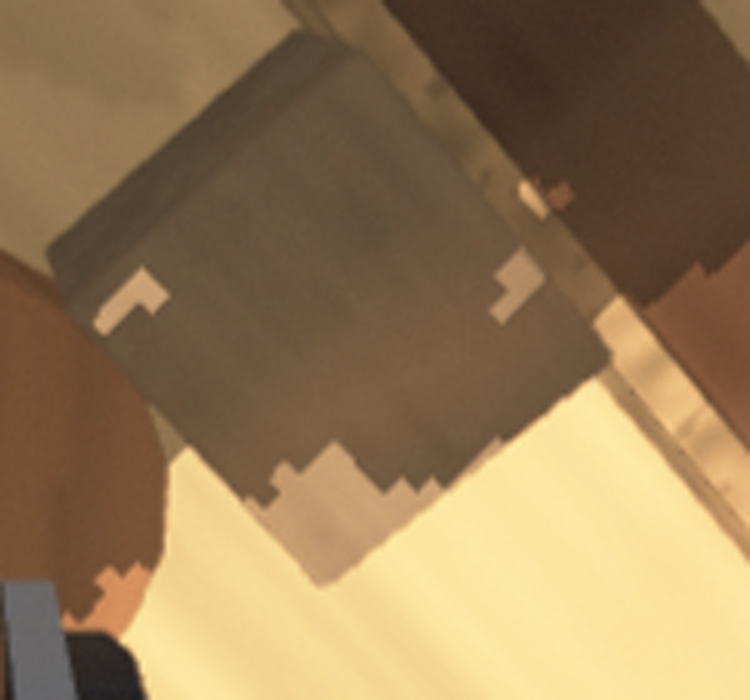

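Call:
step_arm --targets "0 -0.1 0 0 0 0.03;0 -0.1 0 0 0 0.06;0 -0.1 0 0 0 0.06"

```text
time_s: 19.42
eef_pos: [0.4835, -0.0544, 0.0641]
eef_rot: [-0.0, 0.949, 0.316, -0.0]
wrist_force: [-0.4, -0.4, -0.7]
opening: 0.157
```

```bash
python3 -c "
from h import *
avg()"
```

```text
t 19.825 a deg 43.8 F [ 0.09  0.12 -1.28] sd [0.3  0.18 0.17] Fboard x,y [0.08 0.14] Tq [ 0.013 -0.029  0.006] sd [0.007 0.008 0.009] pos [483.54 -54.39  64.13]
```

Call:
step_arm --targets "0 -0.1 0 0 0 0.03;0 -0.1 0 0 0 0.06;0 -0.1 0 0 0 0.06"

```text
time_s: 20.2
eef_pos: [0.4834, -0.0543, 0.0641]
eef_rot: [-0.0, 0.958, 0.288, -0.0]
wrist_force: [-1.1, 1.3, -1.3]
opening: 0.158
```

```bash
python3 -c "
from h import *
avg();snap('wrist','w9');crop('w9',300,120,450,260,5,'w9c')"
```

```text
t 20.6 a deg 40.4 F [-0.53 -0.11 -1.36] sd [0.08 0.17 0.2 ] Fboard x,y [-0.51 -0.17] Tq [-0.039  0.01   0.   ] sd [0.013 0.011 0.006] pos [483.47 -54.33  64.12]
```

View pics/w9c.png

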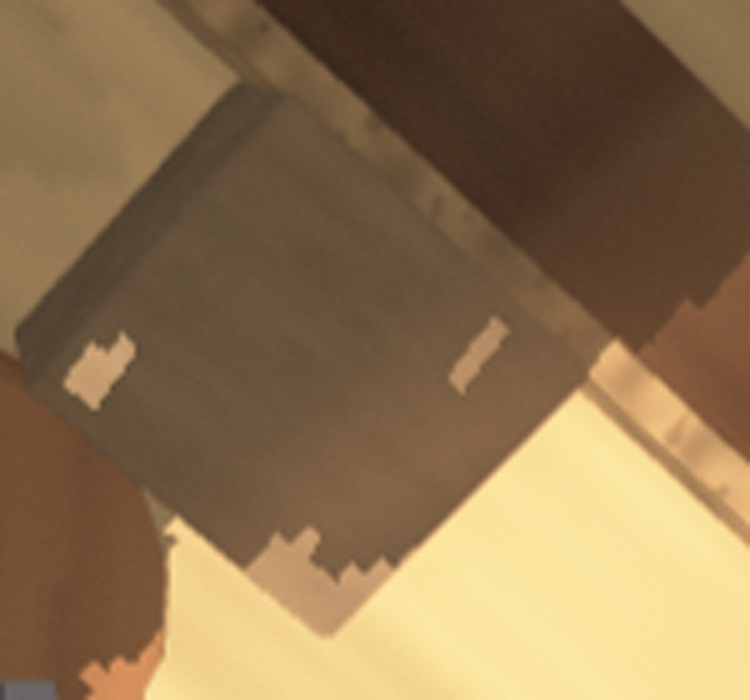

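Call:
step_arm --targets "0 -0.1 0 0 0 0.03;0 -0.1 0 0 0 0.06;0 -0.1 0 0 0 0.06"

```text
time_s: 21.02
eef_pos: [0.4834, -0.0543, 0.0641]
eef_rot: [0.0, 0.966, 0.259, -0.0]
wrist_force: [-0.1, -0.1, -1.7]
opening: 0.158
```

```bash
python3 -c "
from h import *
avg()"
```

```text
t 21.425 a deg 37.0 F [-0.89 -0.47 -1.65] sd [0.21 0.18 0.11] Fboard x,y [-0.82 -0.57] Tq [-0.15   0.029  0.069] sd [0.01  0.011 0.007] pos [483.4  -54.26  64.12]
```

Call:
step_arm --targets "0 -0.1 0 0 0 0.03;0 -0.1 0 0 0 0.06;0 -0.1 0 0 0 0.06"

```text
time_s: 21.8
eef_pos: [0.4833, -0.0542, 0.0641]
eef_rot: [0.0, 0.973, 0.23, -0.0]
wrist_force: [-1.0, -1.1, -2.1]
opening: 0.152
```

```bash
python3 -c "
from h import *
avg();snap('wrist','w10');crop('w10',280,100,430,240,5,'w10c')"
```

```text
t 22.2 a deg 33.5 F [-1.31 -0.95 -1.56] sd [0.21 0.14 0.16] Fboard x,y [-1.19 -1.1 ] Tq [-0.28   0.051  0.033] sd [0.011 0.01  0.008] pos [483.36 -54.21  64.12]
```

View pics/w10c.png

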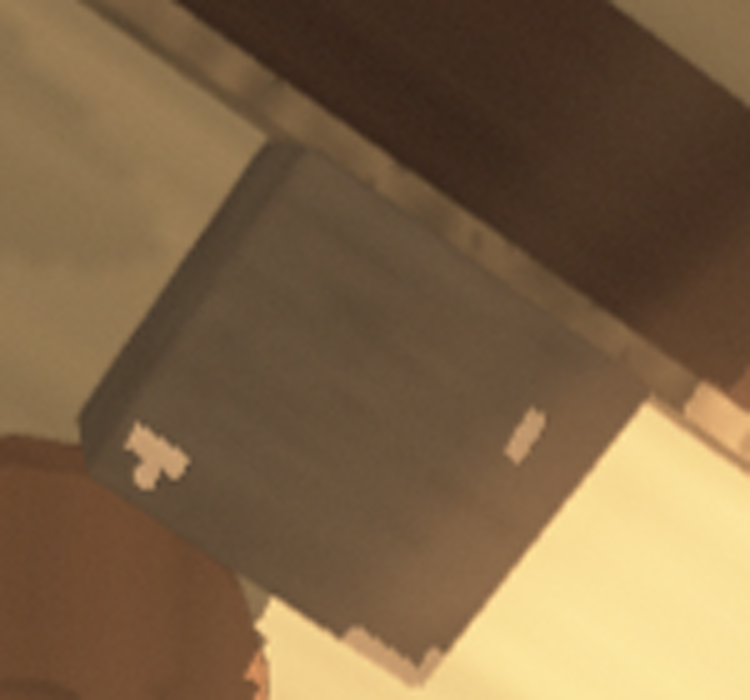

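Call:
step_arm --targets "0 -0.1 0.2 0 0 0.03;0 -0.1 0.2 0 0 0.06;0 -0.1 0.2 0 0 0.06"

```text
time_s: 22.62
eef_pos: [0.4834, -0.0541, 0.064]
eef_rot: [0.0, 0.98, 0.2, 0.0]
wrist_force: [-1.6, -1.1, 0.5]
opening: 0.155
```

```bash
python3 -c "
from h import *
avg()"
```

```text
t 23.025 a deg 30.1 F [-2.41 -0.84  1.29] sd [0.16 0.22 0.19] Fboard x,y [-2.29 -1.13] Tq [-0.291  0.268  0.069] sd [0.011 0.012 0.014] pos [483.33 -54.1   63.99]
```

Call:
step_arm --targets "0 -0.1 0.1 0 0 0.03;0 -0.1 0.1 0 0 0.06;0 -0.1 0.1 0 0 0.06"

```text
time_s: 23.4
eef_pos: [0.4834, -0.0541, 0.064]
eef_rot: [0.0, 0.985, 0.171, 0.0]
wrist_force: [-4.2, -1.8, 4.3]
opening: 0.155
```

```bash
python3 -c "
from h import *
avg();snap('wrist','w11');crop('w11',280,80,430,220,5,'w11c')"
```

```text
t 23.8 a deg 26.6 F [-3.79 -1.56  5.22] sd [0.12 0.14 0.15] Fboard x,y [-3.58 -2.  ] Tq [-0.395  0.56   0.098] sd [0.012 0.011 0.009] pos [483.37 -54.09  63.99]
```

View pics/w11c.png

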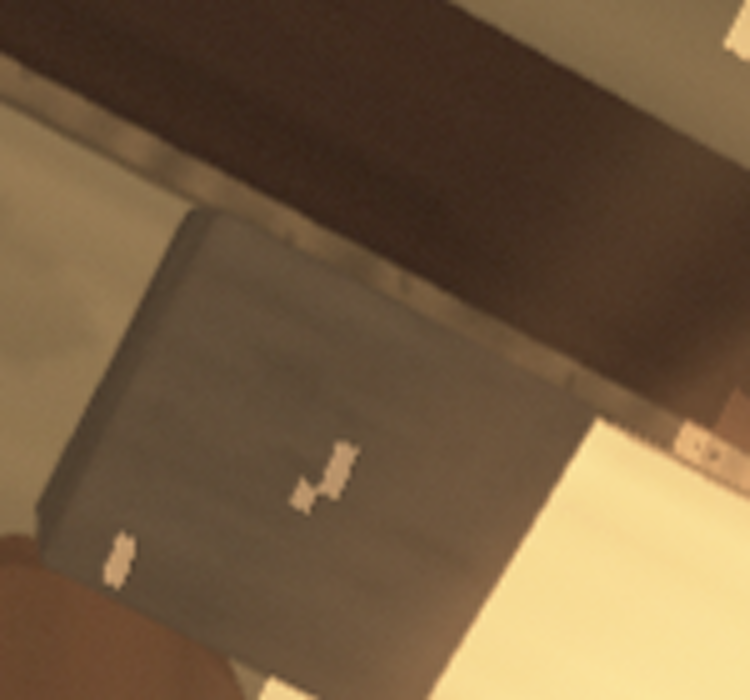

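Call:
step_arm --targets "0 -0.1 -0.1 0 0 0.04;0 -0.1 -0.1 0 0 0.08;0 -0.1 -0.1 0 0 0.12;0 -0.1 -0.1 0 0 0.12"

```text
time_s: 24.35
eef_pos: [0.4833, -0.054, 0.064]
eef_rot: [0.0, 0.994, 0.112, 0.0]
wrist_force: [-4.6, -2.2, 4.0]
opening: 0.157
```

```bash
python3 -c "
from h import *
avg();snap('wrist','w12');crop('w12',280,80,430,220,5,'w12c')"
```

```text
t 24.75 a deg 19.8 F [-4.1  -2.64  4.87] sd [0.08 0.1  0.1 ] Fboard x,y [-3.76 -3.11] Tq [-0.525  0.528  0.121] sd [0.009 0.011 0.011] pos [483.31 -53.96  63.99]
```

View pics/w12c.png

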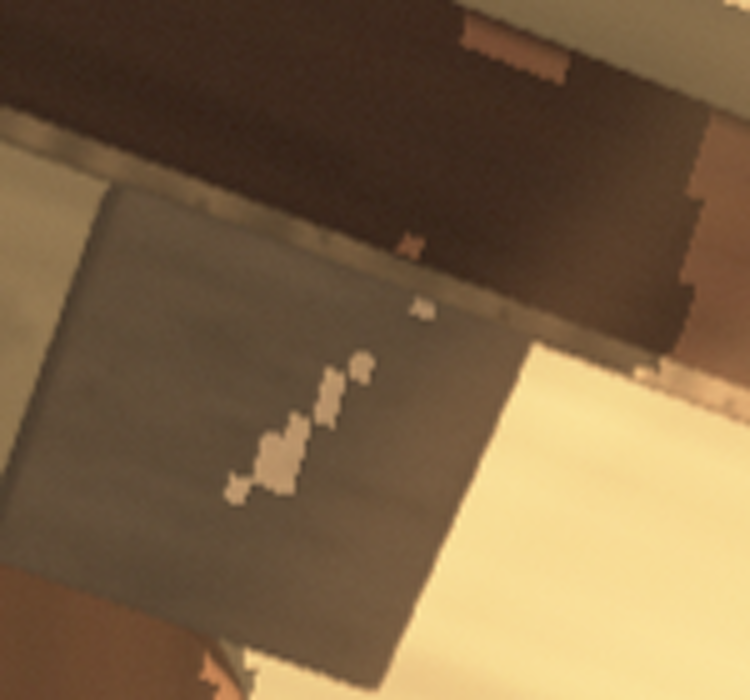

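Call:
step_arm --targets "-0.2 0.1 -0.1 0 0 0;-0.4 0.2 -0.1 0 0 0;-0.4 0.2 -0.1 0 0 0"

```text
time_s: 25.18
eef_pos: [0.4832, -0.054, 0.064]
eef_rot: [-0.0, 0.994, 0.112, 0.0]
wrist_force: [-1.0, -1.2, 1.1]
opening: 0.153
```

```bash
python3 -c "
from h import *
avg()"
```

```text
t 25.575 a deg 19.8 F [0.15 0.08 0.48] sd [0.23 0.15 0.28] Fboard x,y [0.14 0.1 ] Tq [-0.152 -0.227  0.172] sd [0.014 0.041 0.008] pos [483.17 -54.03  64.03]
```

Call:
step_arm --targets "0 0 0 0 0 0;0 0 0 0 0 0;0 0 0 0 0 0;0 0 0 0 0 0;0 0 0 0 0 0" --grip 60

```text
time_s: 26.2
eef_pos: [0.4828, -0.0541, 0.0639]
eef_rot: [-0.0, 0.994, 0.112, -0.0]
wrist_force: [0.6, 0.0, -0.4]
opening: 0.598
```

```bash
python3 -c "
from h import *
avg(3);print(ctrl.get_obs()['opening']);snap('wrist','w13')"
```

```text
t 26.35 a deg 19.8 F [-0.2   0.44 -0.27] sd [0.43 0.39 0.09] Fboard x,y [-0.25  0.41] Tq [ 0.041  0.024 -0.003] sd [0.01  0.005 0.013] pos [482.89 -54.16  64.01]
0.5996435252100534
```

View pics/w13.png

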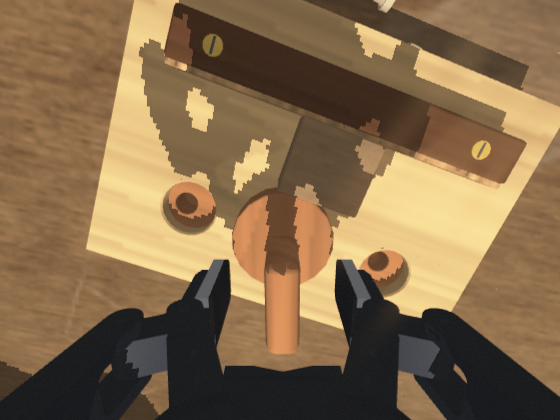

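Call:
step_arm --targets "0 0 -15 0 0 0;0 0 -50 0 0 0;0 0 -100 0 0 0;-40 0 -130 0 0 0;-60 0 -130 0 0 0;-60 0 -130 0 0 0;-60 0 -130 0 0 0"

```text
time_s: 27.28
eef_pos: [0.425, -0.0675, 0.1945]
eef_rot: [0.0, 0.994, 0.112, 0.0]
wrist_force: [-0.3, 0.3, 0.5]
opening: 0.602
```

```bash
python3 -c "
from h import *
snap('wrist','w14');snap('scene','s14');st();crop('s14',255,150,375,260,6,'s14c')"
```

```text
time_s 27.375
q [-4.3480e-01 -1.1760e-01  1.9927e+00  2.0000e-04  1.2668e+00  9.1170e-01]
dq [-0.0003  0.0074  0.0028  0.0005 -0.001  -0.0012]
joint_efforts [-5.78000e-02 -2.81443e+01 -3.38212e+01 -3.20000e-03  9.60000e-03
  4.60000e-03]
eef_pos [ 0.4249 -0.0674  0.194 ]
eef_rot [-1.000e-04  9.937e-01  1.119e-01 -1.000e-04]
wrist_force [ 0.1288  0.1999 -0.3689]
torque [-0.0573  0.0052  0.0194]
opening 0.5985
```

View pics/w14.png

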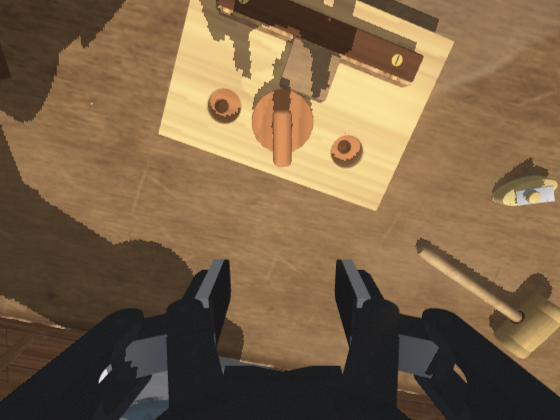

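View pics/s14c.png

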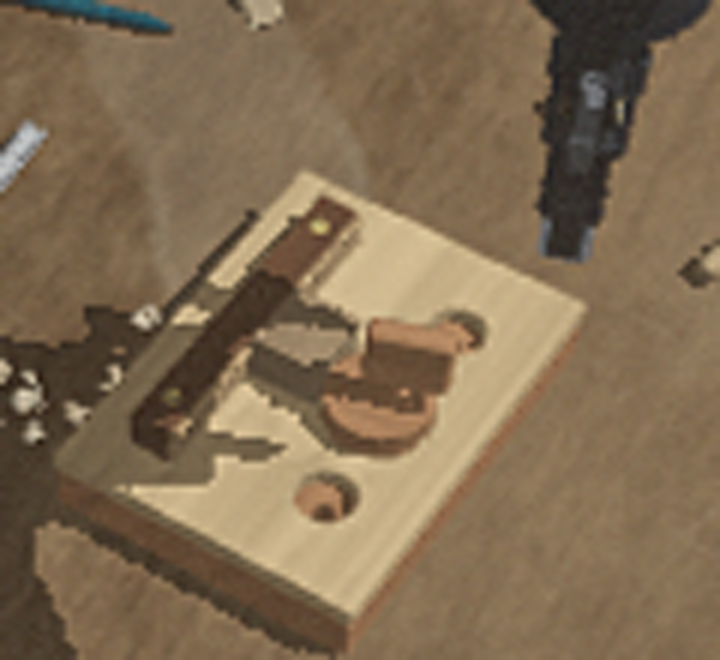

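```bash
python3 -c "
from h import *
crop('w14',235,20,355,140,6,'w14c')"
```

```text
(no output)
```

View pics/w14c.png

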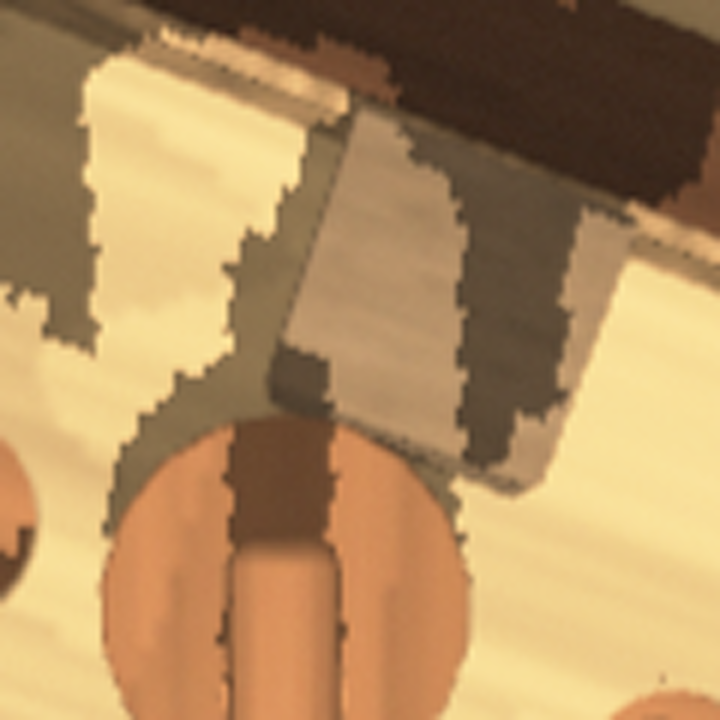

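```bash
python3 - <<'E'
from h import *
W=load('w14'); g=lambda x,y:(235+(x+.5)/6-.5,20+(y+.5)/6-.5)
c,s=np.cos(-.121),np.sin(-.121); o=np.array([488.4,-56.5])
B=lambda p:np.round([c*(p[0]-o[0])+s*(p[1]-o[1])-36,-s*(p[0]-o[0])+c*(p[1]-o[1])],1)
for n,p,z in [('block far L',(357,108),.062),('block far R',(633,214),.062),('block near R bottom',(518,495),.036),('block near R top',(500,478),.062),('wood edge',(402,98),.056),('wood edge',(632,195),.056),('cork foot L',(130,52),.036),('cork foot L2',(300,125),.036),('cork foot R',(660,268),.036),('open L',(0,520),.036)]:
    print(n,B(onz(W,*g(*p),z)[:2]*1000))
E
```

```text
block far L [31.7 17.6]
block far R [ 32.3 -20.9]
block near R bottom [ -3. -22.]
block near R top [ -4.  -16.5]
wood edge [36.1 12.7]
wood edge [ 35.7 -20.4]
cork foot L [33.2 51.2]
cork foot L2 [32.6 25.6]
cork foot R [ 32.8 -29.8]
open L [-32.6  49.8]
```

```bash
python3 -c "
from h import *
print(ticket.hand_in())"
```

```text
the job is handed in; nothing more can be done
None
```

The small block is clamped against the fence, the clamp is released, and the job was handed in at about 27 s with the arm clear of everything.

- **Finding the hole:** The blind hole showed up in the wrist camera, about 4.4 mm off the opening's centre. I aimed straight at it, and the dowel went in with no measurable contact force. No sweep was needed, so none was made.
- **Seating:** The disc met the board where it was expected, with about 7 N of downward force.
- **Clamping:** The disc began to press the block at about 40° from the fence direction, and I turned it on to about 20°. I unloaded the sideways force before opening the fingers. The clamp still held about 0.17 N m of twist then, and it kept its angle after release.

**Last checks:** The final pictures show the block against the cork, the disc on the block and the disc down on the board. The clamping force was never measured directly. The image measurement puts the cork compression at 1–1.7 mm, roughly 6–10 N. That measurement carries a 2–4 mm bias in this view: the lining's foot read x = 32.8 instead of 29. The compression therefore rests on relative distances and agrees only roughly with the turn angle.

The bench dog, gouge and plane were not touched. I did not take a separate final picture of the stand.

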